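# Feel the plate gap with a feeler blade and hold it

### The arm

A 6-joint arm with a two-finger parallel gripper is mounted at the origin on a cart in front of the work surface, level with it; the furniture and walls round the work are solid. World frame = base frame: x ahead of the robot, y to its left, z up, the work surface at z = 0. Lengths are in m, angles in rad, forces in N, time in s.
With the tool pointing down it reaches from about 0.325 to 0.775 m from the base axis. Payload 5.5 kg.
Tool frame: the origin (TCP) lies between the finger pads; the fingertips stand 25 mm ahead of it and the grasp point (between the pads) lies 6 mm ahead of it; z points along the fingers, y is the line along which they close (so a half turn about z gives the same grasp; the last joint's range is limited). The gripper opens to 85 mm and grips with 20 to 120 N. Pads are 22 mm wide; open, the fingers measure 114 mm over their backs; the gripper's body (76 mm by 85 mm) begins 54 mm behind the grasp point. The pads swing forward as they close: fully open they stand 13 mm farther back than shut.
Start: joints at [-1.318, 0.091, 1.231, -0, 1.82, -0.057], TCP at [0.183, -0.571, 0.256] pointing down, gripper open.
Joint ranges: [-2.87, 2.87], [-0.86, 2.18], [0.17, 2.46], [-1.51, 4.65], [0.06, 2.69], [-2.65, 2.65]. Speed limits (rad/s): [2.57, 2.57, 3.01, 3.14, 3.14, 3.14].

### API

Orientations are given as a rotation vector (axis times angle).
In Python, from rig import robot, optics gives the robot as it stands.
- The arm moves only by the shell command python3 -m pendant 'ROWS' [FORCE]. ROWS is JSON, a list of rows, each an object with "grip": the opening, from 0 (shut) to 1 (fully open); "dp": the shift along the tool's x, y, z each as a share of 2 cm, from -1 to 1, a list of three; "roll": the turn about the tool's z as a share of 6 degrees, from -1 to 1. In form: [{"grip": grip, "dp": [x, y, z], "roll": roll}, ...]. A call has 1 to 5 rows; each row shifts and turns the commanded pose from where the row before left it, along the tool's axes as they then stand; what a row does not reach is not made up. A row lasts 1/8 s, in which the tool goes at most 62.5 mm and 10.7 degrees, less where a joint would pass 70% of its speed; a pose out of reach is approached as far as the arm can. A call with a number of a shift or a turn outside -1 to 1 is refused whole. A call with a gripper value outside its range is refused whole. The fingers move at their own pace and stop on an object; FORCE is the grip in N (left out, the last holds). Time passes only in rows, so rows that do not move let the fingers close. It gives the time, the measured TCP pose, the force, the opening and the grip force at its end, in the units of the state.
- robot.state(): the state, without advancing time (a new reading comes with each control period).
- optics.capture(name): name is "scene" or "side" or "wrist"; returns the picture (480x640x3 uint8, blue, green, red); there is no depth.
- optics.camera_info(name): a dict with "fx", "fy", "cx", "cy" (pixels), "R" (3x3) and "t" (3): a world point X has camera coordinates R X + t; the wrist camera has in their place "mount" (4x4, takes a point from camera to tool coordinates, whose origin is the TCP and whose axes are the flange's). Camera axes: x right, y down, z forward; pixel columns grow to the right and rows downward; lengths in m; the calibration is good to about 2 mm. The wrist camera is an equidistant fisheye: a pixel r from the principal point sees the ray r / f radians off the axis. A picture is of the moment at which its call begins: read the wrist's pose just before it. camera_info takes no time and is no camera call.
- robot.sign_off(): hands the job in; it is judged then, once.
The state is a dict: "time": time; "joint_pos": joint angles; "dq": joint speeds; "effort": joint torques, N m; "tool_pos": TCP position; "ee_rot": TCP orientation; "force": force on the tool from outside, world axes, zero at the start; "wrist_torque": the same for the moment, N m; "finger_gap": finger opening in m; "grip_force": force on a finger pad.
Only numpy, scipy, OpenCV 4.12 (cv2) and the standard library are available. Lean on these libraries where they do the work, as an engineer would, in place of code of your own. Each camera call takes 0.05 s, during which the arm holds its last target. There are 200 camera calls.

### The job

Slide the clamp jaw of the small parking nest fully open, lift the feeler blade out by its handle, and slide it straight down between the two upright plates of the gap stand until it drags snugly with its tip about halfway down the sprung front plate. Finish while still holding it there by the handle, upright and at that depth: do not let go of it. Leave the brown bottle, the jar and the flat dish where they stand.

Things in the scene. Friction and masses are not known exactly. Their poses are not given: they have to be found in the camera images.
- nest: Parking nest, fixed: base 60 x 124 mm with a grey block 28 x 48 mm, top 67 mm above the bench. Origin on the bench under the block's centre; x = across the thin slot (5 x 23 mm) in which the blade hangs, y = the way the jaw opens, z up. A fixed steel jaw 80 mm high stands at y = -27 mm; the sliding jaw is on the +y side.
- clamp_jaw (a joint): The sliding steel jaw of the nest, 32 mm wide, top 80 mm above the bench. 0 = closed, its 5 mm thick lip then hooks 8 mm over the end of the blade's flange; 0.030 m = fully open, slid along the nest's +y to its stop. It slides with about 2.5 N of friction and stays where it is left.
- jaw_post (a point): Centre of the top of the square upright steel post, 14 x 14 mm and 34 mm high, on the sliding jaw, for pinching or pushing; 114 mm above the bench. Axes as the nest's.
- blade: Feeler blade, about 120 g: steel, 3 mm thick (x), 20 mm wide (y), 60 mm long below a dark flange 16 x 44 x 6 mm; a ribbed handle 14 (x) x 24 mm (y) stands on the flange, its top 52 mm above the flange's underside. Origin at the centre of the flange's underside, z up. It starts hanging in the nest, the flange on the block, axes as the nest's.
- blade_tip (a point): Centre of the blade's rounded lower edge, 60 mm below the blade's origin.
- blade_handle (a point): Centre of the top face of the handle, 52 mm above the blade's origin. Grip the handle across its 14 mm (along its x); it is 46 mm high above the flange.
- stand: Gap stand, fixed: base 90 x 88 x 10 mm. Origin on the bench under the gap; x = across the gap, z up. Back plate (fixed steel, 60 mm wide along y): face 1.5 mm on the +x side of the gap's mid-plane, top 84 mm above the bench, its upper 12 mm leaning back 8 mm as lead-in. Front plate on the -x side; behind it two round posts at x = -30, y = +-37 mm, 98 mm high.
- gap_mouth (a point): On the gap's mid-plane, level with the front plate's top edge, midway along the plates; axes as the stand's. 66 to 82 mm above the bench, differing from start to start (clamped, does not move). The front plate is steel, 50 mm high, 52 mm wide; the top 14 mm of its face slope 8 mm away from the gap as lead-in, the lower 36 mm are upright.
- front_plate (a joint): How far the sprung front plate is pushed away from the back plate, m: 0 at rest (gap 2 mm), about 0.001 with the 3 mm blade between them, at most 0.008. The spring presses with 6 N at rest, 1 N more per mm: the blade runs free at first, needs some 10 to 20 N of push to enter the narrow part, then drags steadily with a few N.
- bottle: Bystander: square brown bottle 43 x 43 x 84 mm; origin at the centre of its underside.
- jar: Bystander: clear sample jar with pale lid, 45 x 45 x 50 mm; origin at the centre of its underside.
- dish: Bystander: clear flat round dish 80 x 80 x 14 mm; origin at the centre of its underside.
Not all that is in view belongs to the job. Leave any green or red look-alike of the nest alone.

How it is judged:
On the way, in this order (a step that is already met when the one before it is completed fails the run):
1. the clamp jaw is slid open while the blade still hangs in the nest (value of joint clamp_jaw above 0.022 m and z of blade in the frame of nest below 0.075 m), for 0.1 s.
2. the blade is lifted clear of the nest in the fingers (z of blade_tip in the frame of nest above 0.07 m and contact force between the fingers and blade above 1 N), for 0.1 s.
At the end, for the whole second after the job is handed in: Blade held in the fingers (over 2 N), still, within 0.12 rad of upright; tip 17 to 36 mm below the front plate's top edge, within 4 mm of the gap's mid-plane and 15 mm of the plates' middle, front plate pressing on it (over 3 N); nest jaw open over 22 mm (z of blade_tip in the frame of gap_mouth between -0.036 and -0.017 m and x of blade_tip in the frame of gap_mouth between -0.004 and 0.004 m and y of blade_tip in the frame of gap_mouth between -0.015 and 0.015 m and angle between blade's own z axis and vertical below 0.12 rad and contact force between blade and front_plate above 3 N and contact force between the fingers and blade above 2 N and linear speed of blade below 0.01 m/s and value of joint clamp_jaw above 0.022 m); the arm keeps its last pose, push and grip.
It fails at once if the brown bottle is shifted by more than 30 mm (distance of bottle from where it was at the start of the episode above 0.03 m).
It fails at once if the jar is shifted by more than 30 mm (distance of jar from where it was at the start of the episode above 0.03 m).
It fails at once if the dish is shifted by more than 30 mm (distance of dish from where it was at the start of the episode above 0.03 m).
It also fails if it takes over 58 s, if anything falls off the work surface, if the arm or the gripper's body presses on something with over 40 N, if the wrist force passes 120 N, or if a joint passes its speed limit or range.

## Working session

There is one attempt and no reset: what is moved stays moved. The work goes in short steps, Python scripts to look and compute and a shell command to move; the robot and the scene stay as the last step left them, time stands still between calls to the robot, and variables do not carry over. Pictures are saved under pics/ and viewed, at most 10 in all, crops included, and the job is handed in when it is done.

```bash
mkdir -p pics; ls; python3 - <<'E'
from rig import robot, optics
import cv2, numpy as np
for n in("scene","side"):
    cv2.imwrite(f"pics/{n}0.png",optics.capture(n))
    print(n,{k:np.round(v,3).tolist() for k,v in optics.camera_info(n).items()})
print({k:np.round(v,3).tolist() for k,v in optics.camera_info("wrist").items()})
print(robot.state())
E
```

```text
pics
scene {'fx': 469.871, 'fy': 469.871, 'cx': 312.804, 'cy': 235.802, 'R': [[-0.688, -0.725, -0.025], [-0.32, 0.334, -0.886], [0.651, -0.602, -0.462]], 't': [0.338, 0.273, 0.795]}
side {'fx': 470.536, 'fy': 470.536, 'cx': 321.895, 'cy': 237.917, 'R': [[-0.985, -0.173, -0.004], [-0.094, 0.551, -0.829], [0.146, -0.817, -0.559]], 't': [0.524, 0.159, 1.087]}
{'fx': 371.648, 'fy': 371.648, 'cx': 325.824, 'cy': 240.459, 'mount': [[0.0, -0.961, -0.277, 0.07], [1.0, 0.0, -0.0, 0.001], [0.0, -0.277, 0.961, -0.118], [0.0, 0.0, 0.0, 1.0]]}
{'time': 0.1, 'joint_pos': array([-1.31769339e+00,  9.18011829e-02,  1.23177077e+00,  1.40160677e-05,
        1.81978860e+00, -5.67172591e-02]), 'dq': array([-9.32980516e-05, -2.53845599e-03, -2.75175955e-03, -1.90876452e-03,
        8.67223255e-04,  2.90710894e-05]), 'effort': array([ 2.92788762e-03, -4.60216498e+01, -4.19219542e+01,  5.75798686e-05,
        1.05455422e-02,  2.88609260e-05]), 'tool_pos': array([ 0.18287367, -0.57123706,  0.25525035]), 'ee_rot': array([-3.10223288e+00, -4.84454013e-01,  2.50864619e-04]), 'force': array([ 1.37839137,  0.02284652, -0.99218041]), 'wrist_torque': array([ 0.02869419, -0.01456152,  0.01161559]), 'grip_force': 0.0, 'finger_gap': 0.08532616269241203}
```

View pics/scene0.png

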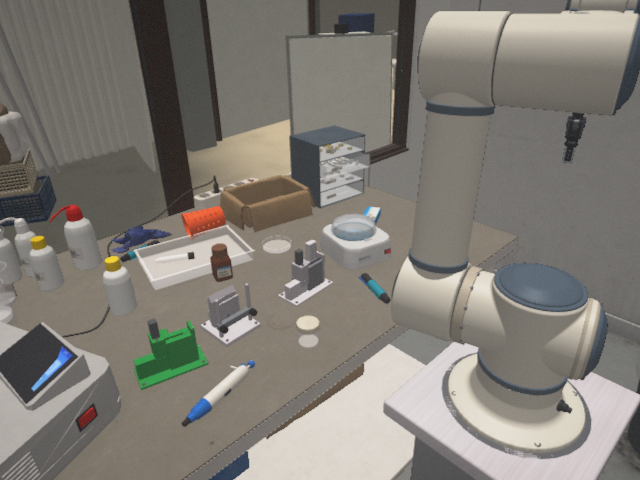

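View pics/side0.png

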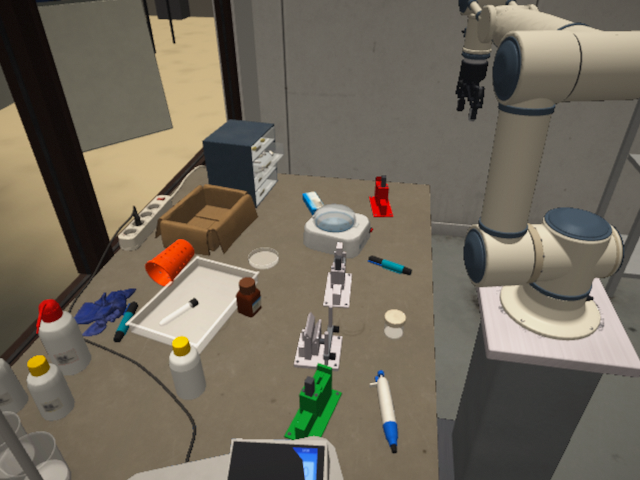

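The scene view shows the grey nest at about (305,275), the gap stand at (230,315), the bottle at (221,262), the jar at (308,330) and the dish at (276,243). There are three nest candidates: green at scene (170,350), red at side (381,200), and grey at scene (305,275) / side (338,280). The grey one fits, because the text says to leave green and red look-alikes alone. I'll confirm it with an enlarged crop.

```bash
python3 - <<'E'
import cv2, numpy as np
a=cv2.imread("pics/scene0.png");b=cv2.imread("pics/side0.png")
r=lambda im,x,y:cv2.resize(im[y:y+75,x:x+100],(400,300),interpolation=cv2.INTER_CUBIC)
cv2.imwrite("pics/crop1.png",np.vstack([np.hstack([r(a,260,232),r(b,290,235)]),np.hstack([r(a,185,275),r(b,275,300)])]))
E
```

```text
(no output)
```

View pics/crop1.png

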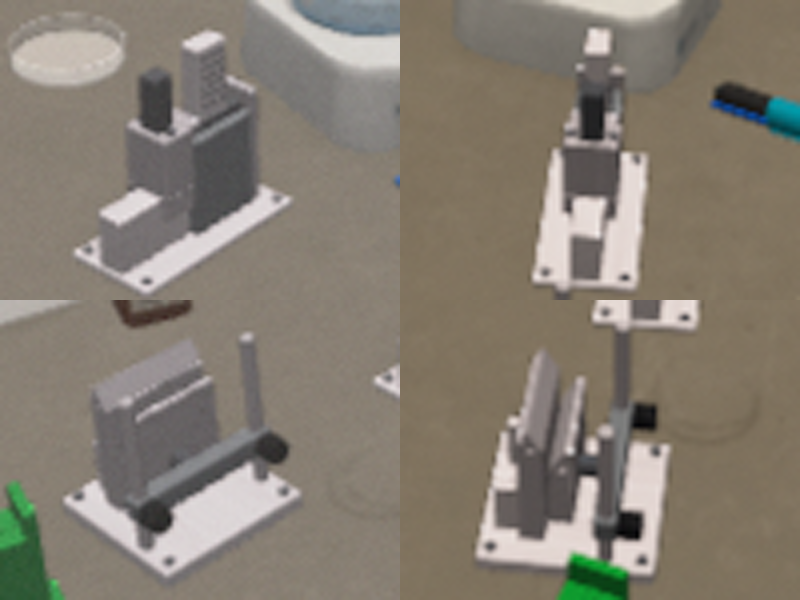

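The crop confirms the grey nest. It has a dark square jaw post on the near (+y) side, crop (155,85), and a light ribbed handle at crop (204,42). The stand has its two round posts on the robot side, so stand −x ≈ world −x. Next I triangulate.

```bash
cat > h.py <<'E'
import numpy as np, cv2
from rig import robot, optics
from scipy.spatial.transform import Rotation as Ro
def ray(n,p,pose=None):
    c=optics.camera_info(n); d=np.array([(p[0]-c["cx"])/c["fx"],(p[1]-c["cy"])/c["fy"],1.])
    if n!="wrist":
        R=np.array(c["R"]);return -R.T@np.array(c["t"]),R.T@(d/np.linalg.norm(d))
    th=np.hypot(*d[:2]);u=d[:2]/max(th,1e-9);d=np.r_[np.sin(th)*u,np.cos(th)]
    M=np.array(c["mount"]);R=Ro.from_rotvec(pose[1]).as_matrix()
    return R@M[:3,3]+pose[0],R@M[:3,:3]@d
def tri(*rs):
    A=0;b=0
    for o,d in rs:
        P=np.eye(3)-np.outer(d,d);A=A+P;b=b+P@o
    X=np.linalg.solve(A,b);return X,max(np.linalg.norm((np.eye(3)-np.outer(d,d))@(X-o)) for o,d in rs)
def wproj(X,pose):
    c=optics.camera_info("wrist");M=np.array(c["mount"]);R=Ro.from_rotvec(pose[1]).as_matrix()
    q=M[:3,:3].T@(R.T@(np.array(X)-pose[0])-M[:3,3]);r=np.hypot(q[0],q[1]);th=np.arctan2(r,q[2])
    return np.array([c["cx"],c["cy"]])+c["fx"]*th*q[:2]/r
E
python3 - <<'E'
from h import *
P={"handle":((311,242.5),(339.5,243.75)),"post":((298.75,250.7),(338,256.8)),
"n++":((279.25,294.5),(323.75,305.75)),"n-+":((297.5,304.5),(348.5,306.25)),"n--":((332.5,281.5),(351.75,273)),
"s++":((201.75,324.25),(294.25,365)),"s-+":((227,344.25),(338.75,368.75)),"s--":((260,323.25),(342,336.75))}
for k,(a,b) in P.items():
    X,e=tri(ray("scene",a),ray("side",b));print(k,X.round(4),round(e,4))
E
```

```text
handle [0.4897 0.0013 0.1177] 0.0027
post [0.4871 0.0418 0.1119] 0.0009
n++ [0.5124 0.0859 0.0027] 0.0011
n-+ [0.4553 0.0801 0.0025] 0.0005
n-- [ 0.4623 -0.0386  0.0057] 0.0015
s++ [0.5399 0.2728 0.0072] 0.0009
s-+ [0.4506 0.2697 0.0078] 0.0008
s-- [0.4561 0.1837 0.0082] 0.0008
```

```bash
R='{"grip":1,"dp":[0,0,0],"roll":-1}'; 
python3 -m pendant '[{"grip":1,"dp":[0,0,0],"roll":-1},{"grip":1,"dp":[0,0,0],"roll":-1},{"grip":1,"dp":[0,0,0],"roll":-1},{"grip":1,"dp":[0,0,0],"roll":-1},{"grip":1,"dp":[0,0,0],"roll":-1}]' >/dev/null
python3 -m pendant '[{"grip":1,"dp":[0,0,0],"roll":-1},{"grip":1,"dp":[0,0,0],"roll":-1},{"grip":1,"dp":[0,0,0],"roll":-1},{"grip":1,"dp":[0,0,0],"roll":-1},{"grip":1,"dp":[0,0,0],"roll":-1}]' >/dev/null
python3 -m pendant '[{"grip":1,"dp":[0,0,0],"roll":-1},{"grip":1,"dp":[0,0,0],"roll":-1},{"grip":1,"dp":[0,0,0],"roll":-0.7},{"grip":1,"dp":[0,0,0],"roll":0}]'
python3 -c "
from h import *
s=robot.state();R=Ro.from_rotvec(s['ee_rot']).as_matrix();print(R.round(3),s['time'],s['joint_pos'].round(2))
print('post d/2cm',R.T@(np.array([.487,.03,.25])-s['tool_pos'])/.02)"
```

```text
time: 1.85
tool_pos: [0.1829, -0.5713, 0.2557]
ee_rot: [-2.144, -2.295, -0.001]
force: [-0.2, 0.2, -0.1]
finger_gap: 0.0852
grip_force: 0.0
[[-0.068  0.998 -0.   ]
 [ 0.998  0.068  0.001]
 [ 0.001 -0.    -1.   ]] 1.85 [-1.32  0.09  1.23  0.    1.82 -1.39]
post d/2cm [28.95892634 17.22086944  0.31047984]
```

```bash

python3 -m pendant '[{"grip":1,"dp":[1,0.7,0],"roll":0},{"grip":1,"dp":[1,0.7,0],"roll":0},{"grip":1,"dp":[1,0.7,0],"roll":0},{"grip":1,"dp":[1,0.7,0],"roll":0},{"grip":1,"dp":[1,0.7,0],"roll":0}]' >/dev/null
python3 -m pendant '[{"grip":1,"dp":[1,0.7,0],"roll":0},{"grip":1,"dp":[1,0.7,0],"roll":0},{"grip":1,"dp":[1,0.7,0],"roll":0},{"grip":1,"dp":[1,0.7,0],"roll":0},{"grip":1,"dp":[1,0.7,0],"roll":0}]' >/dev/null
python3 -m pendant '[{"grip":1,"dp":[1,0.7,0],"roll":0},{"grip":1,"dp":[1,0.7,0],"roll":0},{"grip":1,"dp":[1,0.7,0],"roll":0},{"grip":1,"dp":[1,0.7,0],"roll":0},{"grip":1,"dp":[1,0.7,0],"roll":0}]' >/dev/null
python3 -m pendant '[{"grip":1,"dp":[1,0.7,0],"roll":0},{"grip":1,"dp":[1,0.7,0],"roll":0},{"grip":1,"dp":[1,0.7,0],"roll":0},{"grip":1,"dp":[1,0.7,0],"roll":0},{"grip":1,"dp":[1,0.7,0],"roll":0}]' >/dev/null
python3 -m pendant '[{"grip":1,"dp":[1,0.7,0],"roll":0},{"grip":1,"dp":[1,0.7,0],"roll":0},{"grip":1,"dp":[1,0.7,0],"roll":0},{"grip":1,"dp":[1,0.7,0],"roll":0},{"grip":1,"dp":[0,0,0],"roll":0}]'
cat >> h.py <<'E'
def shot(name):
    import json
    s=robot.state();im=optics.capture("wrist");cv2.imwrite(f"pics/{name}.png",im)
    json.dump([s["tool_pos"].tolist(),s["ee_rot"].tolist()],open(f"pics/{name}.json","w"))
def pose(name):
    import json
    return [np.array(v) for v in json.load(open(f"pics/{name}.json"))]
E
python3 -c "
from h import *
shot('w1')"
python3 -m pendant '[{"grip":1,"dp":[1,0,0],"roll":0},{"grip":1,"dp":[1,0,0],"roll":0},{"grip":1,"dp":[1,0,0],"roll":0},{"grip":1,"dp":[1,0,0],"roll":0},{"grip":1,"dp":[0,0,0],"roll":0}]'
python3 -c "
from h import *
shot('w2')
a=cv2.imread('pics/w1.png');b=cv2.imread('pics/w2.png')
cv2.imwrite('pics/w12.png',np.vstack([cv2.resize(a[:, :],(400,300)),cv2.resize(b,(400,300))]))
for n in('w1','w2'):
  for X in([.4897,.0013,.118],[.487,.042,.113],[.495,.23,.08]): print(n,wproj(X,pose(n)).round(0))
"
```

```text
time: 4.97
tool_pos: [0.4852, -0.0679, 0.2561]
ee_rot: [-2.141, -2.299, 0.0]
force: [0.7, -0.5, -0.6]
finger_gap: 0.0856
grip_force: 0.0
time: 5.65
tool_pos: [0.4791, 0.0106, 0.2565]
ee_rot: [2.142, 2.297, 0.0]
force: [0.1, 0.1, 0.5]
finger_gap: 0.0856
grip_force: 0.0
w1 [339. 137.]
w1 [340.  80.]
w1 [ 362. -107.]
w2 [339. 248.]
w2 [340. 191.]
w2 [364. -36.]
```

View pics/w2.png

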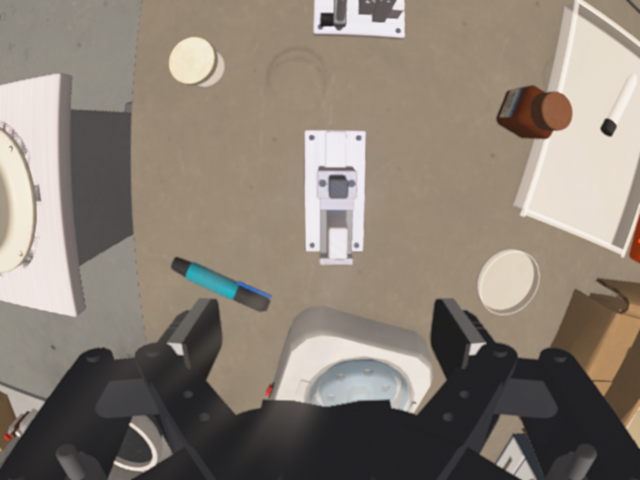

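w2 shows the nest upright in the frame, with the handle top at about (339,243) and the dark post at about (338,187). The bottle, jar and dish are well clear. I'll refine from enlarged crops of w1 and w2.

```bash
python3 - <<'E'
from h import *
a=cv2.imread('pics/w1.png');b=cv2.imread('pics/w2.png')
f=lambda im,x,y:cv2.resize(im[y:y+120,x:x+80],(400,600),interpolation=cv2.INTER_CUBIC)
cv2.imwrite('pics/nc.png',np.hstack([f(a,300,50),f(b,300,155)]))
E
```

```text
(no output)
```

View pics/nc.png

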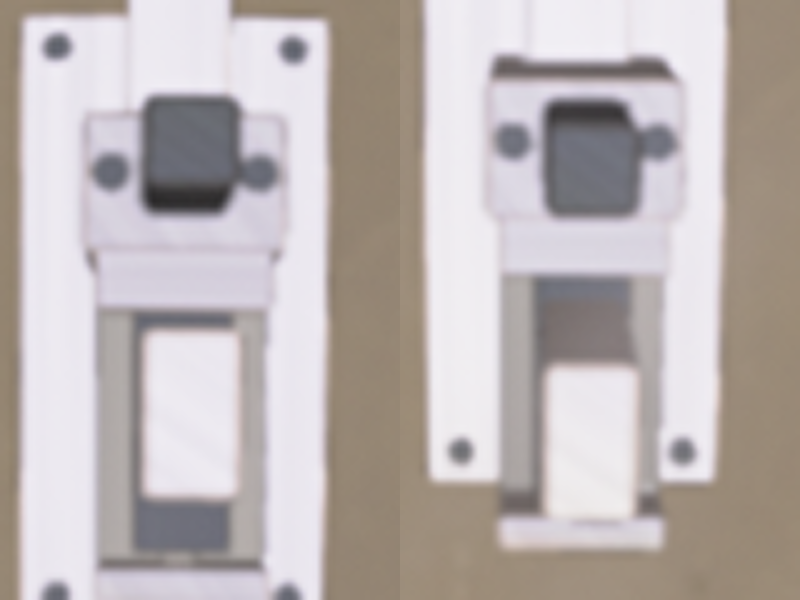

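```bash
python3 - <<'E'
from h import *
P={"handle":((338.2,132.6),(338.2,243.4)),"post":((338.2,78),(338.4,189))}
Q={"handle":((311,242.5),(339.5,243.75)),"post":((298.75,250.7),(338,256.8))}
s=robot.state();R=Ro.from_rotvec(s['ee_rot']).as_matrix()
for k,(a,b) in P.items():
    r=[ray("wrist",a,pose("w1")),ray("wrist",b,pose("w2"))]
    q=[ray("scene",Q[k][0]),ray("side",Q[k][1])]
    X,e=tri(*r);print(k,X.round(4),round(e,4));X,e=tri(*(r+q));print(" all4",X.round(4),round(e,4))
    print("tool d",(R.T@(X-s['tool_pos'])).round(4))
E
```

```text
handle [0.4886 0.0045 0.1182] 0.0001
 all4 [0.4885 0.0041 0.1193] 0.0031
tool d [-0.0064  0.0088  0.1372]
post [0.486  0.0431 0.1134] 0.0
 all4 [0.4862 0.043  0.1129] 0.0012
tool d [0.0326 0.0092 0.1436]
```

```bash

python3 -m pendant '[{"grip":0.6,"dp":[0.8,0.23,0.5],"roll":0},{"grip":0.6,"dp":[0.83,0.23,0.7],"roll":0},{"grip":0.6,"dp":[0,0,1],"roll":0},{"grip":0.6,"dp":[0,0,1],"roll":0},{"grip":0.6,"dp":[0,0,1],"roll":0}]' 40 >/dev/null
python3 -m pendant '[{"grip":0.6,"dp":[0,0,1],"roll":0},{"grip":0.6,"dp":[0,0,1],"roll":0},{"grip":0.6,"dp":[0,0,1],"roll":0},{"grip":0.6,"dp":[0,0,0],"roll":0}]'
python3 -m pendant '[{"grip":0,"dp":[0,0,0],"roll":0},{"grip":0,"dp":[0,0,0],"roll":0},{"grip":0,"dp":[0,0,0],"roll":0},{"grip":0,"dp":[0,0,0],"roll":0}]' 40
```

```text
time: 6.82
tool_pos: [0.4854, 0.0434, 0.1099]
ee_rot: [-2.142, -2.295, 0.004]
force: [0.6, 0.3, -0.5]
finger_gap: 0.0515
grip_force: 0.0
time: 7.32
tool_pos: [0.4857, 0.0435, 0.1136]
ee_rot: [-2.143, -2.296, 0.002]
force: [-7.6, -1.1, 5.0]
finger_gap: 0.0133
grip_force: 40.0
```

```bash

python3 -m pendant '[{"grip":0,"dp":[0.35,0,0],"roll":0},{"grip":0,"dp":[0.35,0,0],"roll":0},{"grip":0,"dp":[0.35,0,0],"roll":0},{"grip":0,"dp":[0.3,0,0],"roll":0},{"grip":0,"dp":[0.1,0,0],"roll":0}]'
python3 -m pendant '[{"grip":0,"dp":[0.05,0,0],"roll":0},{"grip":0,"dp":[0,0,0],"roll":0}]'
```

```text
time: 7.95
tool_pos: [0.4839, 0.0707, 0.1136]
ee_rot: [2.143, 2.294, -0.006]
force: [-5.7, -12.1, 5.6]
finger_gap: 0.0132
grip_force: 40.0
time: 8.2
tool_pos: [0.4839, 0.0708, 0.1136]
ee_rot: [2.143, 2.293, -0.008]
force: [-7.5, -11.4, 5.4]
finger_gap: 0.013
grip_force: 40.0
```

```bash

python3 -m pendant '[{"grip":0.6,"dp":[0,0,0],"roll":0},{"grip":0.6,"dp":[0,0,0],"roll":0},{"grip":0.6,"dp":[0,0,-0.5],"roll":0},{"grip":0.6,"dp":[0,0,-1],"roll":0},{"grip":0.6,"dp":[0,0,-1],"roll":0}]' >/dev/null
python3 -m pendant '[{"grip":0.6,"dp":[0,0,-1],"roll":0},{"grip":0.6,"dp":[0,0,-1],"roll":0},{"grip":0.6,"dp":[0.5,0,-1],"roll":0},{"grip":0.6,"dp":[1,0,-1],"roll":0},{"grip":0.6,"dp":[0,0,0],"roll":0}]'
python3 -c "
from h import *
shot('w3')"
python3 -m pendant '[{"grip":0.6,"dp":[1,0,0],"roll":0},{"grip":0.6,"dp":[1,0,0],"roll":0},{"grip":0.6,"dp":[1,0,0],"roll":0},{"grip":0.6,"dp":[1,0,0],"roll":0},{"grip":0.6,"dp":[0,0,0],"roll":0}]'
python3 -c "
from h import *
shot('w4')
for n in('w3','w4'):
  p=pose(n);u=wproj([.495,.23,.08],p);print(u,wproj([.485,.07,.11],p))
a=cv2.imread('pics/w3.png');b=cv2.imread('pics/w4.png')
def f(im,n):
  u=wproj([.495,.23,.07],pose(n)).astype(int);x,y=max(0,u[0]-50),max(0,u[1]-75);print(n,x,y)
  return cv2.resize(im[y:y+150,x:x+100],(400,600),interpolation=cv2.INTER_CUBIC)
cv2.imwrite('pics/sc.png',np.hstack([f(a,'w3'),f(b,'w4')]))
"
```

```text
time: 9.45
tool_pos: [0.4829, 0.1042, 0.245]
ee_rot: [2.14, 2.297, 0.005]
force: [0.7, 0.3, 0.2]
finger_gap: 0.0511
grip_force: 0.0
time: 10.12
tool_pos: [0.4765, 0.1833, 0.2411]
ee_rot: [-2.141, -2.297, 0.003]
force: [0.2, 0.5, -0.2]
finger_gap: 0.0515
grip_force: 0.0
[352.66867925  65.02233301] [324.39119144 280.69254146]
[354.97075329 168.21299544] [326.53985897 371.43826182]
w3 301 0
w4 304 92
```

View pics/sc.png

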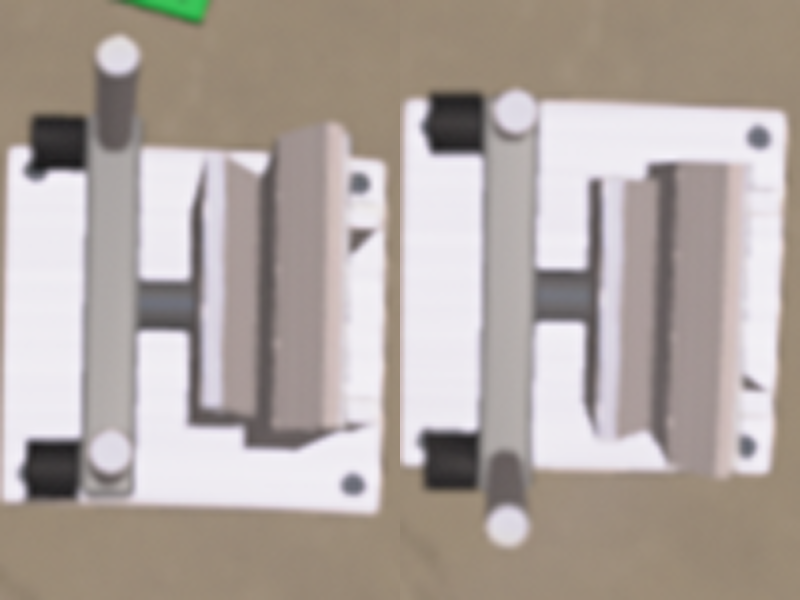

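The crops show the stand from two wrist positions: front plate top strip (w4 crop x≈600–625), back plate top edge (≈728–716), and both round post tops. Everything here can be triangulated.

```bash
python3 - <<'E'
from h import *
P={"post+":((118,55),(115,112)),"post-":((110,453),(108,525)),
"front top+":((228,158),(227,180)),"front top-":((222,410),(215,437)),
"front outer+":((206,156),(205,180)),"front outer-":((203,408),(196,437)),
"back top+":((327,125),(328,165)),"back top-":((324,428),(316,474)),
"bend back+":((275,138),(278,163)),"bend back-":((272,430),(268,466)),
"bend front+":((262,178),(258,182)),"bend front-":((256,413),(254,430)),
"base++":((385,160),(385,112)),"base--":((2,500),(5,468)),"base+-":((378,513),(370,473)),"base-+":((8,148),(6,98))}
o3=np.array([301,0]);o4=np.array([304,92]);T={}
for k,(a,b) in P.items():
    X,e=tri(ray("wrist",o3+np.array(a)/4,pose("w3")),ray("wrist",o4+np.array(b)/4,pose("w4")));T[k]=X
    print(k,X.round(4),round(e,4))
d=T["post+"]-T["post-"];yaw=np.arctan2(-d[0],d[1]);print("yaw",np.degrees(yaw),np.hypot(d[0],d[1]))
for y in (yaw,):
    ex=np.array([np.cos(y),np.sin(y)]);ey=np.array([-ex[1],ex[0]])
    O=(T["post+"]+T["post-"])[:2]/2+.030*ex;print("origin from posts",O)
    for k,X in T.items(): print(k,(1e3*np.array([(X[:2]-O)@ex,(X[:2]-O)@ey,X[2]])).round(1))
E
```

```text
post+ [0.4756 0.2641 0.0984] 0.0001
post- [0.4796 0.1901 0.0965] 0.0001
front top+ [0.4984 0.2539 0.069 ] 0.0
front top- [0.5009 0.2025 0.0656] 0.0002
front outer+ [0.494  0.2535 0.0704] 0.0
front outer- [0.497  0.2024 0.067 ] 0.0002
back top+ [0.5153 0.2584 0.0851] 0.0
back top- [0.5193 0.1995 0.081 ] 0.0
bend back+ [0.5072 0.258  0.0731] 0.0003
bend back- [0.5107 0.1988 0.0731] 0.0003
bend front+ [0.5064 0.2542 0.0546] 0.0003
bend front- [0.5089 0.2033 0.0583] 0.0004
base++ [0.5396 0.2739 0.0109] 0.0001
base-- [0.4563 0.1827 0.0143] 0.0004
base+- [0.5445 0.1871 0.0094] 0.0001
base-+ [0.4508 0.2699 0.0059] 0.0002
yaw 3.09939476047953 0.07410324221777999
origin from posts [0.50753878 0.22873199]
post+ [-30.   37.1  98.4]
post- [-30.  -37.1  96.5]
front top+ [-7.8 25.6 69. ]
front top- [ -8.1 -25.8  65.6]
front outer+ [-12.1  25.5  70.4]
front outer- [-12.  -25.7  67. ]
back top+ [ 9.4 29.2 85.1]
back top- [ 10.2 -29.9  81. ]
bend back+ [ 1.3 29.3 73.1]
bend back- [  1.5 -30.1  73.1]
bend front+ [ 0.2 25.5 54.6]
bend front- [  0.  -25.5  58.3]
base++ [34.4 43.4 10.9]
base-- [-53.7 -43.2  14.3]
base+- [ 34.7 -43.5   9.4]
base-+ [-54.5  44.1   5.9]
```

```bash

python3 -m pendant '[{"grip":0.6,"dp":[-1,0,0],"roll":0},{"grip":0.6,"dp":[-1,0,0],"roll":0},{"grip":0.6,"dp":[-1,0,0],"roll":0},{"grip":0.6,"dp":[-1,0,0],"roll":0},{"grip":0.6,"dp":[-1,0,0],"roll":0}]' >/dev/null
python3 -m pendant '[{"grip":0.6,"dp":[-1,0,0.6],"roll":0},{"grip":0.6,"dp":[-1,0,0.6],"roll":0},{"grip":0.6,"dp":[-1,0,0.6],"roll":0},{"grip":0.6,"dp":[-0.95,0,0.6],"roll":0},{"grip":0.6,"dp":[0,0,0],"roll":0}]'
python3 -m pendant '[{"grip":0.6,"dp":[0,0,0],"roll":0}]'
python3 -c "
from h import *
shot('w5');b=cv2.imread('pics/w5.png');cv2.imwrite('pics/w5c.png',cv2.resize(b[100:400,200:500],(600,600),interpolation=cv2.INTER_CUBIC))
p=pose('w5');print(wproj([.4885,.0043,.119],p),wproj([.484,.073,.114],p))
s=robot.state();R=Ro.from_rotvec(s['ee_rot']).as_matrix()
print('units',R.T@(np.array([.4885,.0043,.103])-s['tool_pos'])/.02)"
```

```text
time: 11.42
tool_pos: [0.4884, 0.0028, 0.1928]
ee_rot: [-2.146, -2.292, 0.003]
force: [-0.2, 0.4, -0.5]
finger_gap: 0.0509
grip_force: 0.0
time: 11.55
tool_pos: [0.4891, 0.0045, 0.1947]
ee_rot: [2.144, 2.296, 0.0]
force: [0.1, 0.6, 0.0]
finger_gap: 0.0515
grip_force: 0.0
[324.30982887 264.02528963] [324.62167225 137.30347871]
units [-0.02172582 -0.04209326  4.59615457]
```

View pics/w5c.png

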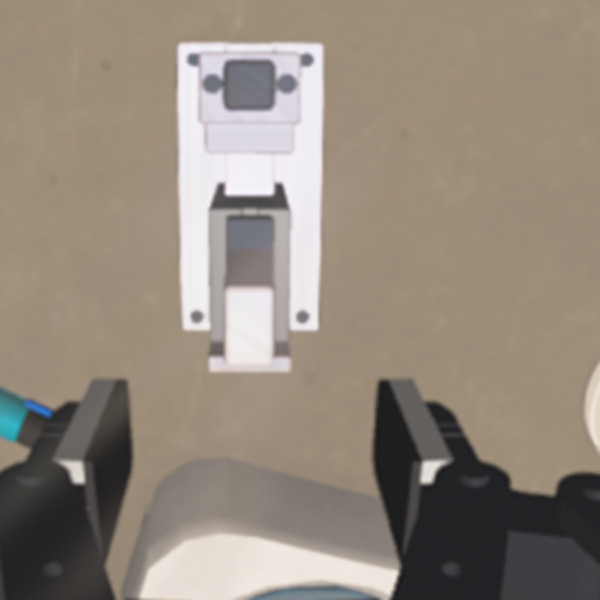

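The jaw post now sits at w5 (324.5,142), which is about 27–28 mm open and clear of the flange. The handle is at (325,262.5), as predicted. Now I grasp it.

```bash

python3 -m pendant '[{"grip":0.6,"dp":[0,0,1],"roll":0},{"grip":0.6,"dp":[0,0,1],"roll":0},{"grip":0.6,"dp":[0,0,1],"roll":0},{"grip":0.6,"dp":[0,-0.04,1],"roll":0},{"grip":0.6,"dp":[0,0,0.55],"roll":0}]' >/dev/null
python3 -m pendant '[{"grip":0.6,"dp":[0,0,0],"roll":0},{"grip":0,"dp":[0,0,0],"roll":0},{"grip":0,"dp":[0,0,0],"roll":0},{"grip":0,"dp":[0,0,0],"roll":0},{"grip":0,"dp":[0,0,0],"roll":0}]' 80
python3 -m pendant '[{"grip":0,"dp":[0,0,-0.3],"roll":0},{"grip":0,"dp":[0,0,-0.5],"roll":0},{"grip":0,"dp":[0,0,-0.5],"roll":0},{"grip":0,"dp":[0,0,0],"roll":0}]'
```

```text
time: 12.85
tool_pos: [0.489, 0.0045, 0.1044]
ee_rot: [2.143, 2.295, 0.002]
force: [0.2, -1.0, 5.7]
finger_gap: 0.0132
grip_force: 78.1
time: 13.35
tool_pos: [0.489, 0.0045, 0.1306]
ee_rot: [2.142, 2.295, 0.002]
force: [0.2, -0.0, -1.7]
finger_gap: 0.0131
grip_force: 77.8
```

```bash

python3 -m pendant '[{"grip":0,"dp":[0,0,-1],"roll":0},{"grip":0,"dp":[0,0,-1],"roll":0},{"grip":0,"dp":[0,0,-1],"roll":0},{"grip":0,"dp":[0,0,-1],"roll":0},{"grip":0,"dp":[0,0,-1],"roll":0}]' >/dev/null
python3 -m pendant '[{"grip":0,"dp":[0.5,0.1,0],"roll":0},{"grip":0,"dp":[1,0.14,0],"roll":0},{"grip":0,"dp":[1,0.14,0],"roll":0},{"grip":0,"dp":[1,0.14,0],"roll":0},{"grip":0,"dp":[1,0.14,0],"roll":0}]' >/dev/null
python3 -m pendant '[{"grip":0,"dp":[1,0.14,0],"roll":0},{"grip":0,"dp":[1,0.14,0],"roll":0},{"grip":0,"dp":[1,0.14,0],"roll":0},{"grip":0,"dp":[1,0.14,0],"roll":0},{"grip":0,"dp":[1,0.14,0],"roll":0}]' >/dev/null
python3 -m pendant '[{"grip":0,"dp":[1,0.14,0],"roll":0},{"grip":0,"dp":[0.6,0.14,0],"roll":0.13},{"grip":0,"dp":[0,0,0],"roll":0},{"grip":0,"dp":[0,0,0],"roll":0}]'
python3 -c "
from h import *
s=robot.state();R=Ro.from_rotvec(s['ee_rot']).as_matrix();print(R.round(4))
print('units',R.T@(np.array([.5065,.2287,.23])-s['tool_pos'])/.02)
shot('w6');cv2.imwrite('pics/side6.png',optics.capture('side'));cv2.imwrite('pics/scene6.png',optics.capture('scene'))
a=cv2.imread('pics/scene6.png');b=cv2.imread('pics/side6.png');w=cv2.imread('pics/w6.png')
z=lambda i,x,y,a,c,k:cv2.resize(i[y:y+c,x:x+a],(a*k,c*k),interpolation=cv2.INTER_CUBIC)
cv2.imwrite('pics/c6.png',np.hstack([z(a,180,225,100,150,4),z(b,270,230,100,150,4)]))"
```

```text
time: 15.72
tool_pos: [0.5059, 0.2279, 0.2292]
ee_rot: [2.159, 2.282, -0.001]
force: [-0.5, -0.2, -1.1]
finger_gap: 0.0133
grip_force: 78.4
[[-5.500e-02  9.985e-01 -1.000e-04]
 [ 9.985e-01  5.500e-02 -4.000e-04]
 [-4.000e-04 -1.000e-04 -1.000e+00]]
units [ 0.03697764  0.03334017 -0.03770609]
```

View pics/c6.png

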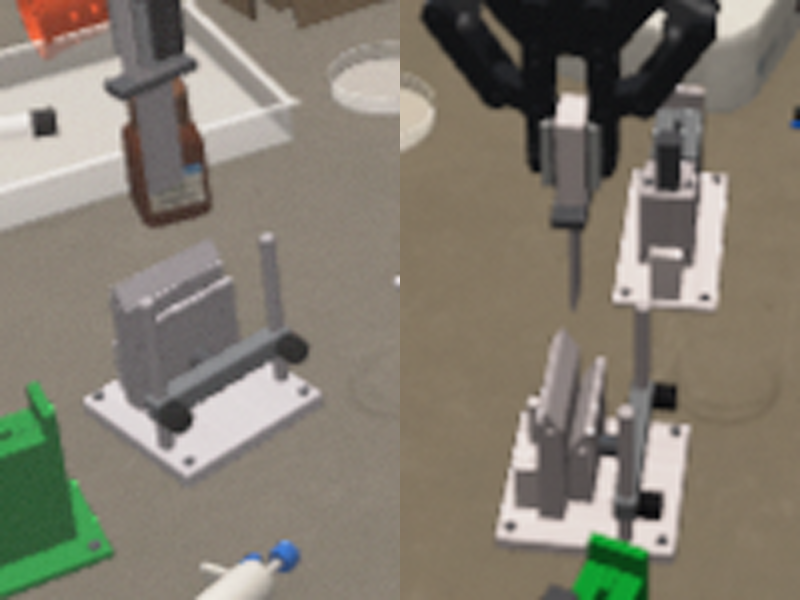

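The blade hangs upright in the fingers, with its tip at side crop (574,307) and scene crop about (166,198). It is over the plates.

```bash
python3 - <<'E'
from h import *
X,e=tri(ray("scene",(180+166/4,225+198/4)),ray("side",(270+174/4,230+307/4)));print(X,e)
# consistency in same views: front top / back top ends known from wrist
for k,a,b in (("post-",(267,240),(643-400,308)),):
    print(k,tri(ray("scene",(180+a[0]/4,225+a[1]/4)),ray("side",(270+b[0]/4,230+b[1]/4))))
E
```

```text
[0.50752642 0.22851561 0.12555674] 0.000854328448346396
post- (array([0.47979995, 0.1906497 , 0.09544387]), np.float64(0.0006763673765578119))
```

```bash

python3 -m pendant '[{"grip":0,"dp":[0.03,0.02,0.8],"roll":0},{"grip":0,"dp":[0,0,0.8],"roll":0},{"grip":0,"dp":[0,0,0.7],"roll":0},{"grip":0,"dp":[0,0,0],"roll":0}]' 100
python3 -m pendant '[{"grip":0,"dp":[0,0,0.3],"roll":0},{"grip":0,"dp":[0,0,0.3],"roll":0},{"grip":0,"dp":[0,0,0.3],"roll":0},{"grip":0,"dp":[0,0,0],"roll":0}]'
```

```text
time: 16.38
tool_pos: [0.5053, 0.2286, 0.1808]
ee_rot: [-2.158, -2.281, 0.006]
force: [-0.6, 0.7, -1.0]
finger_gap: 0.0129
grip_force: 98.2
time: 16.88
tool_pos: [0.5059, 0.2288, 0.1646]
ee_rot: [-2.159, -2.282, 0.001]
force: [0.1, 1.2, -0.5]
finger_gap: 0.0128
grip_force: 98.2
```

```bash

python3 -m pendant '[{"grip":0,"dp":[0,0,0.2],"roll":0},{"grip":0,"dp":[0,0,0.2],"roll":0},{"grip":0,"dp":[0,0,0],"roll":0}]'
```

```text
time: 17.25
tool_pos: [0.506, 0.2289, 0.1568]
ee_rot: [-2.159, -2.282, 0.001]
force: [-0.0, 0.0, -0.9]
finger_gap: 0.0128
grip_force: 98.6
```

```bash

python3 -m pendant '[{"grip":0,"dp":[0,0,0.15],"roll":0},{"grip":0,"dp":[0,0,0.15],"roll":0},{"grip":0,"dp":[0,0,0],"roll":0}]'
python3 -m pendant '[{"grip":0,"dp":[0,0,0.15],"roll":0},{"grip":0,"dp":[0,0,0],"roll":0}]'
```

```text
time: 17.62
tool_pos: [0.507, 0.2291, 0.1534]
ee_rot: [2.158, 2.281, 0.005]
force: [1.2, -0.7, 5.5]
finger_gap: 0.0129
grip_force: 99.6
time: 17.88
tool_pos: [0.5071, 0.2293, 0.1523]
ee_rot: [2.158, 2.28, 0.008]
force: [-2.4, -1.2, 13.9]
finger_gap: 0.0128
grip_force: 100.7
```

```bash

python3 -m pendant '[{"grip":0,"dp":[0,0,0.1],"roll":0},{"grip":0,"dp":[0,0,0.1],"roll":0},{"grip":0,"dp":[0,0,0],"roll":0}]'
python3 -m pendant '[{"grip":0,"dp":[0,0,0.1],"roll":0},{"grip":0,"dp":[0,0,0],"roll":0}]'
```

```text
time: 18.25
tool_pos: [0.507, 0.2294, 0.1467]
ee_rot: [2.158, 2.281, 0.006]
force: [0.5, 0.2, 6.5]
finger_gap: 0.0127
grip_force: 99.9
time: 18.5
tool_pos: [0.507, 0.2294, 0.1446]
ee_rot: [2.158, 2.281, 0.006]
force: [0.5, 1.1, 6.5]
finger_gap: 0.0129
grip_force: 99.8
```

```bash

python3 -m pendant '[{"grip":0,"dp":[0,0,0.12],"roll":0},{"grip":0,"dp":[0,0,0.1],"roll":0},{"grip":0,"dp":[0,0,0],"roll":0},{"grip":0,"dp":[0,0,0],"roll":0}]'
python3 - <<'E'
from h import *
a=optics.capture('scene');b=optics.capture('side')
z=lambda i,x,y,a,c,k:cv2.resize(i[y:y+c,x:x+a],(a*k,c*k),interpolation=cv2.INTER_CUBIC)
cv2.imwrite('pics/c7.png',np.hstack([z(a,180,225,100,150,4),z(b,270,230,100,150,4)]))
E
```

```text
time: 19.0
tool_pos: [0.507, 0.2294, 0.1401]
ee_rot: [2.158, 2.281, 0.006]
force: [0.3, 0.3, 7.1]
finger_gap: 0.0127
grip_force: 99.8
```

View pics/c7.png

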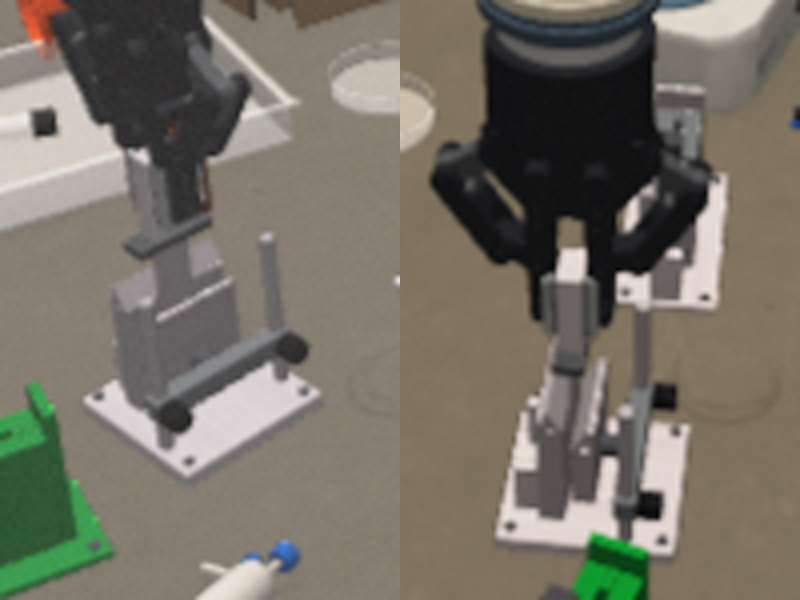

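The blade is between the plates and upright, with its flange above the back plate at scene crop (168,237) and side crop (569,362). I'll check the depth from the flange.

```bash
python3 - <<'E'
from h import *
X,e=tri(ray("scene",(180+168/4,225+237/4)),ray("side",(270+169/4,230+362/4)));print("flange mid",X,e,"tip z ~",X[2]-.063, robot.state()['dq'].round(4))
E
```

```text
flange mid [0.50989536 0.23160973 0.09805277] 0.0035303773273163467 tip z ~ 0.035052773463246006 [ 0.0007  0.0002  0.0018 -0.0001 -0.0013  0.0011]
```

The depth estimates agree: about 25 mm from kinematics, 27 mm from the onset of contact, and 29–33 mm from the cameras. All lie within the 17–36 mm window. The drag is steady at 7 N.

```bash
python3 -c "
from rig import robot
print(robot.sign_off())"
```

```text
the job is handed in; nothing more can be done
None
```

I handed the job in with the nest jaw about 27 mm open and the blade still held upright by its handle in the gap, its tip about 27 mm below the front plate's top edge with about 7 N of drag; the hand-in call did not say whether it passed.

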